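# Mix a reagent cassette and hold it in the corner of the reader deck

### The job

Pick up the reagent cassette by its fin, tip it in the air to 45 degrees and keep it there for about a second to shift its contents (never beyond 65 degrees), then bring it level again while still in the air. Set it flat on the reader deck and press it into the corner, its long side against the long stop and an end against the short stop, firmly but without ramming it. Finish while still gripping the fin and pressing the cassette against both stops at once, and leave the tube rack, jar and slide box where they are.

Things in the scene. Friction and masses are not known exactly. Their poses are not given: they have to be found in the camera images.
- cassette: closed white plastic reagent cassette, loose, 0.17 to 0.35 kg: a block 84 (x) x 54 (y) x 36 mm high with an upright grip fin in the middle of its top, 50 mm long (x), 16 mm thick (y), 30 mm high (66 mm overall). Origin: centre of the underside; x along the long side, z up. The same after a half turn; either end may meet the short stop. It stands on the bench, beside or opposite the deck.
- deck: fixed flat reader deck, 160 (x) x 130 (y) x 24 mm high, polished dark metal on a grey base. Origin: centre of the underside, on the bench; top 24 mm above it. Two bright steel stops along its +x and +y edges form the corner. Top and stops are slippery (friction about 0.2). When home, the cassette lies along the deck's x, its underside centre at deck x = +18, y = +18, z = +24 mm.
- long_stop: the long stop: fixed rigid steel bar 80 (x) x 12 (y) x 24 mm high on the deck, along the deck's +y edge. Origin: centre of its underside, at deck (12, 51, 24) mm, axes as the deck's. Its working face looks to the deck's -y, 6 mm from its origin (deck y = +45 mm), so the cassette is pressed towards deck +y.
- short_stop: the short stop: fixed rigid steel bar 12 (x) x 46 (y) x 24 mm high on the deck, along the deck's +x edge. Origin: centre of its underside, at deck (66, 18, 24) mm, axes as the deck's. Its working face looks to the deck's -x, 6 mm from its origin (deck x = +60 mm), so the cassette is pressed towards deck +x.
- corner (a point): the inner corner on the deck's top surface where the planes of the two working faces meet: deck (60, 45, 24) mm.
- tube_rack: bystander: white wire rack of capped sample tubes, 72 x 138 x 100 mm high, loose, origin at the centre of its underside.
- jar: bystander: small amber jar, 52 mm across, 62 mm high, loose, origin at the centre of its underside.
- slide_box: bystander: flat cardboard box 70 x 50 x 30 mm high, loose, origin at the centre of its underside.
Things that resemble listed ones, but are neither listed nor needed, are in the scene too. Leave any blue or yellow look-alike of the cassette alone.

How it is judged:
By the outcome, as a careful person would: the job done as asked, in the order asked, and still so for the second after the job is handed in, while the arm keeps its last pose, push and grip.
It also fails if it takes over 56 s, if anything falls off the work surface, if the arm or the gripper's body presses on something with over 40 N, if the wrist force passes 120 N, or if a joint passes its speed limit or range.

### The arm

A 6-joint arm with a two-finger parallel gripper is mounted at the origin on the work surface. World frame = base frame: x ahead of the robot, y to its left, z up, the work surface at z = 0. Lengths are in m, angles in rad, forces in N, time in s.
With the tool pointing down it reaches from about 0.275 to 0.725 m from the base axis. Payload 5.6 kg.
Tool frame: the origin (TCP) lies on the front face of the gripper's body, between the roots of the fingers; the fingertips stand 73 mm ahead of it and the grasp point (between the pads) lies 54 mm ahead of it (ctrl.tip_reach is the distance from the TCP to the fingertips, in m); z points along the fingers, y is the direction in which the jaws open and shut (so a half turn about z gives the same grasp; the last joint's range is limited). The gripper opens to 85 mm and grips with 20 to 120 N. Pads are 22 mm wide; open, the fingers measure 114 mm over their backs; the gripper's body (76 mm by 85 mm) begins 54 mm behind the grasp point. The pads swing forward as they close: fully open they stand 13 mm farther back than shut.
Start: joints at [1.401, 0.255, 0.108, 0, -1.424, -0.285], TCP at [0.242, 0.494, 0.304] pointing down, gripper open.
Joint ranges: [-2.95, 2.95], [-1.21, 1.97], [-1.09, 1.5], [-2.87, 1.71], [-2.94, -0.07], [-3.05, 3.05]. Speed limits (rad/s): [2.57, 2.57, 3.14, 3.14, 3.14, 3.14].

### API

Orientations are given as a rotation vector (axis times angle).
In Python, from rig import ctrl gives the robot as it stands.
- The arm moves only by the tool apply_moves, never from a script. Its argument "targets" is a list that holds one entry, the list of rows, each a list of 7 numbers: the shift along the world's x, y, z in m, then the turn, a rotation vector about the world's x, y, z in degrees, then the opening, from 0 (shut) to 1 (fully open). A call has 1 to 8 rows; each row shifts and turns the commanded pose from where the row before left it; what a row does not reach is not made up. A row lasts 1/12 s, in which the tool goes at most 41.7 mm and 7.16 degrees, less where a joint would pass 70% of its speed; a pose out of reach is approached as far as the arm can. A call is refused whole if a number of a shift passes 0.0417 or a number of a turn 7.16, either way. A call with a gripper value outside its range is refused whole. The fingers move at their own pace and stop on an object; "force" is the grip in N (left out, the last holds). Time passes only in rows, so rows that do not move let the fingers close. It gives the time, the measured TCP pose, the force and the opening at its end, in the units of the state.
- ctrl.read_state(): the state, without advancing time (a new reading comes with each control period).
- ctrl.read_camera(name): name is "side" or "top"; returns (picture, depth): 480x640x3 uint8, red, green, blue; 480x640 float32, m along the optical axis (not along the pixel's ray), 0 where there is no reading.
- ctrl.camera_info(name): a dict with "fx", "fy", "cx", "cy" (pixels), "origin" and "attitude" of the camera in the world. Camera axes: x right, y down, z forward; pixel columns grow to the right and rows downward; lengths in m; the calibration is good to about 2 mm. A picture is of the moment at which its call begins. camera_info takes no time and is no camera call.
- ctrl.finish_job(): hands the job in, once; it reports no verdict.
The state is a dict: "time": time; "q": joint angles; "qvel": joint speeds; "joint_efforts": joint torques, N m; "tcp_pos": TCP position; "eef_rot": TCP orientation; "contact_force": force on the tool from outside, world axes, zero at the start; "torque": the same for the moment, N m; "finger_gap": finger opening in m.
Only numpy, scipy, OpenCV 4.12 (cv2) and the standard library are available. Lean on these libraries where they do the work, as an engineer would, in place of code of your own. Each camera call takes 0.05 s, during which the arm holds its last target. There are 200 camera calls.

## Working session

There is one attempt and no reset: what is moved stays moved. The work goes in short steps, Python scripts to look and compute and a tool call to move; the robot and the scene stay as the last step left them, time stands still between calls to the robot, and variables do not carry over. Pictures are saved under pics/ and viewed, about 8 in all and at most 12, crops included, and the job is handed in when it is done.

Besides the shell and the picture viewer there is one more tool, called after ">>>" as name([rows], argument=value, ...), one row to a line, values as JSON. apply_moves: Moves the arm, as the interface text tells. Its arguments: {"type":"object","properties":{"targets":{"type":"array","items":{"type":"array","items":{"type":"array","items":{"type":"number"}}}},"force":{"type":"number"}},"required":["targets"]}

```bash
ls; mkdir -p pics; python3 - <<'E'
from rig import ctrl
import cv2,numpy as np
print(ctrl.read_state())
for n in("top","side"):
    p,d=ctrl.read_camera(n); cv2.imwrite(f"pics/{n}0.png",p[:,:,::-1]); np.savez(f"/tmp/{n}0.npz",p=p,d=d)
    print(n,ctrl.camera_info(n))
E
```

```text
pics
{'time': 0.0, 'q': array([ 1.40061081e+00,  2.55720840e-01,  1.06996264e-01, -4.61764453e-04,
       -1.42390455e+00, -2.84601989e-01]), 'qvel': array([ 9.88719695e-04, -9.94733881e-05, -1.23621759e-03,  2.63698028e-04,
        1.30563283e-03, -2.35018633e-04]), 'joint_efforts': array([ 1.65182177e-03, -3.86630630e+01,  2.37939245e+01,  5.36512166e+00,
       -6.16405159e-03,  3.11076826e-05]), 'tcp_pos': array([0.2413863 , 0.49379293, 0.30300817]), 'eef_rot': array([ 3.05888717e+00, -7.07923541e-01, -5.51319626e-04]), 'contact_force': array([0.08987086, 0.60168768, 0.74664592]), 'torque': array([-0.02281063, -0.03839986,  0.00615093]), 'finger_gap': 0.08559855424000085}
top {'fx': 590.5019140077412, 'fy': 590.5019140077412, 'cx': 326.70972910926736, 'cy': 250.55225736826526, 'origin': array([ 5.14812115e-01, -9.33917197e-04,  1.02589659e+00]), 'attitude': array([-2.18172474,  2.20150913, -0.06793501])}
side {'fx': 506.7253638951157, 'fy': 506.7253638951157, 'cx': 322.22382413993455, 'cy': 239.64547803128582, 'origin': array([ 0.51781543, -0.6235585 ,  0.81597852]), 'attitude': array([-2.466203  ,  0.12457424, -0.03825933])}
```

View pics/top0.png

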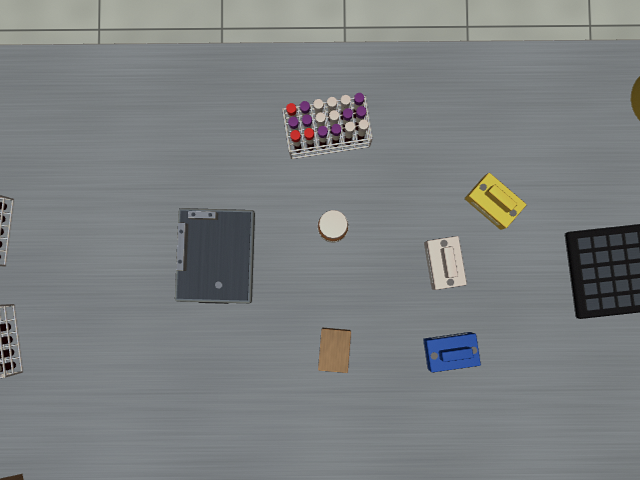

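View pics/side0.png

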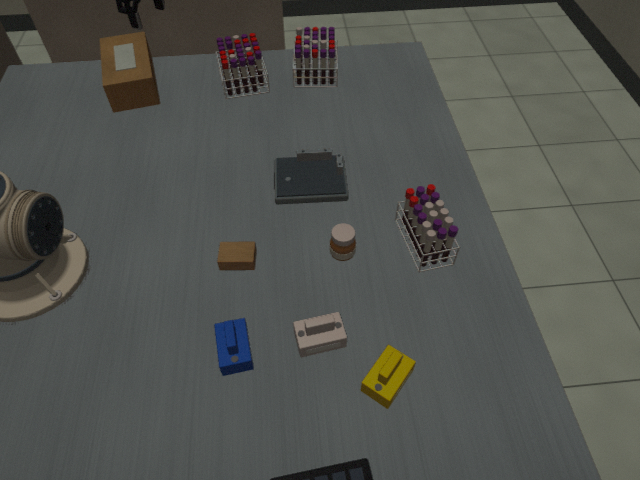

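The white cassette is at top (447,263) and side (320,333). Its look-alikes are blue at top (452,352) / side (233,345) and yellow at top (497,201) / side (388,375). I choose the white one. The deck is at top (215,255), with the long stop on its left (181,247, world +y) and the short stop at its upper edge (202,214, world +x). The jar is at (333,225), the slide box at (335,350) and the rack at (328,125).

```bash
cat > h.py <<'E'
import numpy as np,cv2
from scipy.spatial.transform import Rotation as R
from rig import ctrl
def cloud(n,d):
    c=ctrl.camera_info(n); v,u=np.mgrid[:480,:640]
    P=np.stack([(u-c['cx'])/c['fx']*d,(v-c['cy'])/c['fy']*d,d],-1)
    return P@R.from_rotvec(c['attitude']).as_matrix().T+c['origin']
def rays(n,uv,z):
    c=ctrl.camera_info(n); uv=np.atleast_2d(uv).astype(float)
    r=np.c_[(uv[:,0]-c['cx'])/c['fx'],(uv[:,1]-c['cy'])/c['fy'],np.ones(len(uv))]@R.from_rotvec(c['attitude']).as_matrix().T
    return c['origin']+r*((z-c['origin'][2])/r[:,2])[:,None]
def rect(P):
    (c,s,a)=cv2.minAreaRect((P[:,:2]*1000).astype(np.float32)); return np.round(c,1),np.round(s,1),round(a,2)
E
cat > m.py <<'E'
from h import *
import sys
for n in("top","side"):
    f=np.load(f"/tmp/{n}0.npz");p,d=f['p'].astype(int),f['d'];W=cloud(n,d);ok=d>0
    x,y,z=W[...,0],W[...,1],W[...,2]
    print(n,"bench z",np.median(z[ok&(abs(x-.45)<.03)&(abs(y-.08)<.02)]))
    A=ok&(abs(x-.5)<.075)&(abs(y+.205)<.07)&(p.min(-1)>120)
    B=ok&(abs(x-.505)<.12)&(abs(y-.19)<.11)
    for nm,M,zs in(("cas",A,((.03,.042),(.058,.075))),("deck",B,((.018,.03),(.04,.056)))):
        for lo,hi in zs:
            m=(M&(z>lo)&(z<hi)).astype(np.uint8); k,l,st,ce=cv2.connectedComponentsWithStats(m)
            for i in range(1,k):
                if st[i,4]>25: q=W[l==i]; print(nm,lo,st[i,4],"px",ce[i].round(1),"z %.4f"%np.median(q[:,2]),rect(q))
E
python3 m.py
python3 - <<'E'
import cv2
a=cv2.imread('pics/top0.png')
b=cv2.hconcat([cv2.resize(a[195:315,165:265],None,fx=4,fy=4,interpolation=2),cv2.resize(a[220:340,405:505],None,fx=4,fy=4,interpolation=2)])
cv2.imwrite('pics/c1.png',b)
E
```

```text
top bench z 0.00124295507515515
cas 0.03 802 px [446.3 269.8] z 0.0372 (array([ 544.4, -204.9]), array([66.6, 53.9]), 7.73)
cas 0.058 269 px [450.4 262.5] z 0.0673 (array([ 551.8, -203.8]), array([46.9, 15.7]), 8.16)
deck 0.018 5441 px [216.6 263.3] z 0.0250 (array([558.1, 189.5]), array([129.7, 137.5]), 88.1)
deck 0.04 401 px [180.7 246.8] z 0.0487 (array([583. , 240.5]), array([14.3, 78.6]), 88.66)
side bench z -0.0001542365150891678
deck 0.018 2390 px [304.8 177.8] z 0.0238 (array([558.3, 189.9]), array([129.2, 136.3]), 88.05)
deck 0.04 209 px [313.9 151.9] z 0.0467 (array([582.8, 242.4]), array([16.7, 77.1]), 86.8)
```

View pics/c1.png

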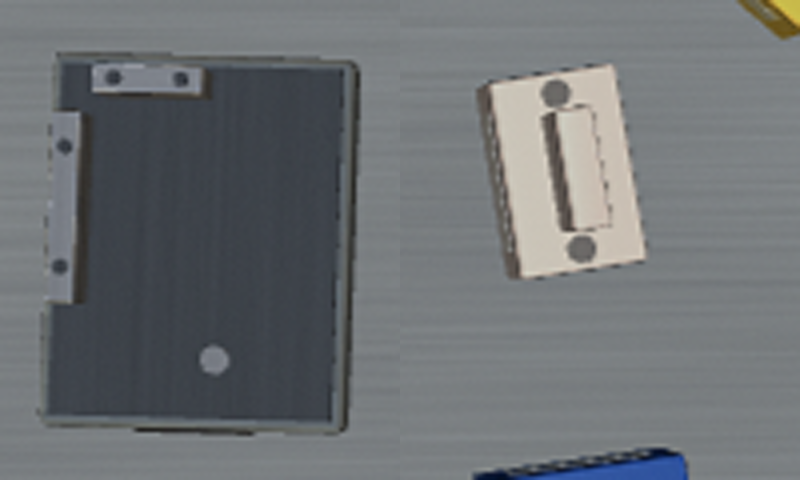

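The crop confirms the choice: a white block with a fin, at top (447,263). The deck shows two bright stops, at crop (67,205) and (148,80). My x windows clipped both objects, so I'll redo the measurement.

```bash
sed -i 's/abs(x-.5)<.075/abs(x-.553)<.075/; s/abs(x-.505)<.12/abs(x-.56)<.14/; s/p.min(-1)>120/p.min(-1)>95/' m.py; python3 m.py
python3 - <<'E'
from h import *
# jar, box, rack rough positions
for nm,uv,z in(("jar",(333,225),.062),("box",(335,350),.03),("rack",(328,125),.1)): print(nm,rays("top",uv,z).round(3))
# ray cast of fin top corners from colour mask, top + side
s=ctrl.read_state(); print(R.from_rotvec(s['eef_rot']).as_matrix().round(3))
E
```

```text
top bench z 0.00124295507515515
cas 0.03 1191 px [445.7 262.5] z 0.0373 (array([ 553. , -203.4]), array([84. , 54.8]), 8.65)
cas 0.058 289 px [450.2 261.7] z 0.0673 (array([ 553.1, -203.6]), array([49.6, 15.7]), 8.16)
deck 0.018 6194 px [216.8 257.6] z 0.0249 (array([569.3, 189.1]), array([129.7, 159.8]), 88.0)
deck 0.04 224 px [201.9 214.5] z 0.0492 (array([635.8, 204.8]), array([46.3, 12.4]), 89.46)
deck 0.04 401 px [180.7 246.8] z 0.0487 (array([583. , 240.5]), array([14.3, 78.6]), 88.66)
side bench z -0.0001542365150891678
cas 0.03 703 px [319.5 333.2] z 0.0360 (array([ 552.6, -201.2]), array([82.9, 54. ]), 8.01)
cas 0.058 223 px [319.3 320.4] z 0.0657 (array([ 552.6, -200.1]), array([49. , 16.3]), 8.47)
deck 0.018 2682 px [308.7 177.9] z 0.0238 (array([569.2, 189.5]), array([129.2, 158. ]), 88.0)
deck 0.04 209 px [313.9 151.9] z 0.0467 (array([582.8, 242.4]), array([16.7, 77.1]), 86.8)
deck 0.04 98 px [339.1 161. ] z 0.0476 (array([635.7, 206.4]), array([46.8, 12.4]), 87.69)
jar [[ 0.615 -0.014  0.062]]
box [[ 0.408 -0.015  0.03 ]]
rack [[ 0.771 -0.007  0.1  ]]
[[ 0.898 -0.439 -0.001]
 [-0.439 -0.898 -0.002]
 [ 0.     0.002 -1.   ]]
```

>>> apply_moves([
  [[0.013,-0.029,0,0,0,1.43,1],[0.013,-0.029,0,0,0,1.43,1],[0.013,-0.029,0,0,0,1.43,1],[0.013,-0.029,0,0,0,1.43,1],[0.013,-0.029,0,0,0,1.43,1],[0.013,-0.029,0,0,0,1.43,1],[0.013,-0.029,0,0,0,1.43,1],[0.013,-0.029,0,0,0,1.43,1]],
], force=80)

```text
time: 0.77
tcp_pos: [0.3457, 0.2605, 0.3036]
eef_rot: [3.116, -0.397, -0.001]
contact_force: [1.7, 0.3, 0.8]
finger_gap: 0.0855
```

>>> apply_moves([
  [[0.013,-0.029,0,0,0,1.43,1],[0.013,-0.029,0,0,0,1.43,1],[0.013,-0.029,0,0,0,1.43,1],[0.013,-0.029,0,0,0,1.43,1],[0.013,-0.029,0,0,0,1.43,1],[0.013,-0.029,0,0,0,1.43,1],[0.013,-0.029,0,0,0,1.43,1],[0.013,-0.029,0,0,0,1.43,1]],
])

```text
time: 1.43
tcp_pos: [0.4497, 0.0285, 0.3037]
eef_rot: [-3.14, 0.085, 0.001]
contact_force: [-0.0, -0.2, -0.7]
finger_gap: 0.0857
```

>>> apply_moves([
  [[0.013,-0.029,-0.01,0,0,1.43,1],[0.013,-0.029,-0.01,0,0,1.43,1],[0.013,-0.029,-0.01,0,0,1.43,1],[0.013,-0.029,-0.01,0,0,1.43,1],[0.013,-0.029,-0.01,0,0,1.43,1],[0.013,-0.029,-0.01,0,0,1.43,1],[0.013,-0.029,-0.01,0,0,1.43,1],[0,0,0,0,0,0,1]],
])

```text
time: 2.1
tcp_pos: [0.5407, -0.1767, 0.2301]
eef_rot: [-3.136, -0.183, 0.009]
contact_force: [-0.9, 0.4, -0.3]
finger_gap: 0.0854
```

>>> apply_moves([
  [[0.006,-0.0125,-0.01,0,0,0.8,1],[0.0063,-0.0128,-0.01,0,0,0.8,1],[0,0,-0.015,0,0,0,1],[0,0,-0.015,0,0,0,1],[0,0,-0.015,0,0,0,1],[0,0,-0.015,0,0,0,1],[0,0,0,0,0,0,1]],
])

```text
time: 2.68
tcp_pos: [0.5509, -0.1975, 0.1503]
eef_rot: [-3.131, -0.23, 0.01]
contact_force: [-0.7, 0.2, -0.1]
finger_gap: 0.0853
```

```bash
python3 - <<'E'
from h import *
s=ctrl.read_state();print(ctrl.tip_reach,s['tcp_pos'],s['q'],s['contact_force']);M=R.from_rotvec(s['eef_rot']).as_matrix();print(M.round(3),np.degrees(np.arctan2(M[1,0],M[0,0])))
p,d=ctrl.read_camera("side");cv2.imwrite("pics/s1.png",cv2.resize(p[220:400,220:440,::-1],None,fx=3,fy=3))
E
```

```text
0.0726 [ 0.55090583 -0.19751751  0.15026318] [-7.79987716e-02  4.16784827e-01 -6.11646483e-02 -1.58652657e-03
 -1.09956040e+00  1.79592393e+00] [-0.73501161  0.22613353 -0.11406975]
[[ 0.989  0.146 -0.007]
 [ 0.146 -0.989  0.002]
 [-0.006 -0.003 -1.   ]] 8.388833970860041
```

View pics/s1.png

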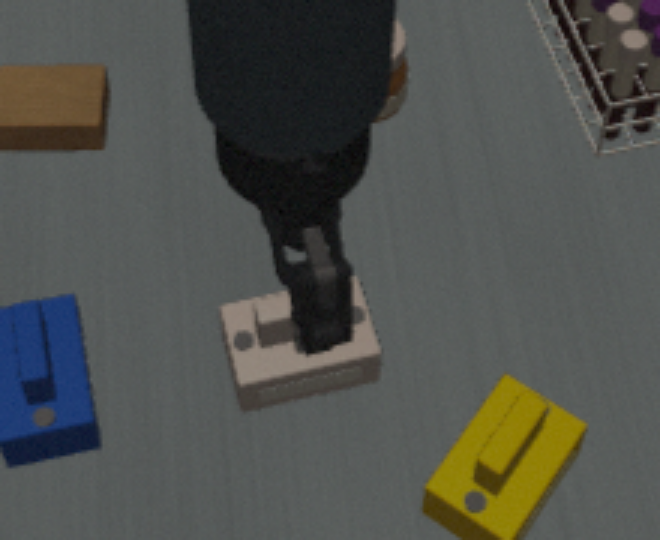

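The side crop shows the open gripper above the white fin (around 320,300), with the jaws straddling it and blue and yellow clear. Going down and closing.

>>> apply_moves([
  [[0.002,-0.0045,-0.012,0,0,0,1],[0,0,-0.012,0,0,0,1],[0,0,-0.012,0,0,0,1],[0,0,0,0,0,0,0.5],[0,0,0,0,0,0,0.3],[0,0,0,0,0,0,0],[0,0,0,0,0,0,0],[0,0,0,0,0,0,0]],
], force=80)

```text
time: 3.4
tcp_pos: [0.5554, -0.2028, 0.1188]
eef_rot: [3.133, 0.231, 0.003]
contact_force: [-0.3, -0.3, -0.5]
finger_gap: 0.0257
```

>>> apply_moves([
  [[0,0,0,0,0,0,0],[0,0,0,0,0,0,0],[0,0,0,0,0,0,0],[0,0,0,0,0,0,0]],
])

```text
time: 3.73
tcp_pos: [0.5553, -0.2026, 0.1188]
eef_rot: [3.133, 0.231, 0.002]
contact_force: [-0.8, 2.1, 6.4]
finger_gap: 0.0139
```

>>> apply_moves([
  [[0,0,0,0,0,0,0.5],[0,0,0,0,0,0,0.5],[-0.002,0,-0.003,0,0,0,0.5],[0,0,-0.003,0,0,0,0.5],[0,0,0,0,0,0,0.4],[0,0,0,0,0,0,0],[0,0,0,0,0,0,0],[0,0,0,0,0,0,0]],
], force=90)

```text
time: 4.4
tcp_pos: [0.5528, -0.2027, 0.1118]
eef_rot: [-3.133, -0.231, 0.0]
contact_force: [0.1, 0.2, -0.2]
finger_gap: 0.0143
```

>>> apply_moves([
  [[0,0,0,0,0,0,0],[0,0,0,0,0,0,0],[0,0,0,0,0,0,0],[0,0,0,0,0,0,0],[0,0,0,0,0,0,0],[0,0,0,0,0,0,0]],
])

```text
time: 4.9
tcp_pos: [0.5528, -0.2027, 0.1119]
eef_rot: [-3.133, -0.231, 0.0]
contact_force: [0.1, 0.4, -0.1]
finger_gap: 0.0144
```

>>> apply_moves([
  [[0,0,0.01,0,0,0,0],[0,0,0.02,0,0,0,0],[0,0,0.03,0,0,0,0],[0,0,0.035,0,0,0,0],[0,0,0.035,0,0,0,0],[0,0,0.035,0,0,0,0],[0,0,0.03,0,0,0,0],[0,0,0.02,0,0,0,0]],
])

```text
time: 5.57
tcp_pos: [0.5529, -0.203, 0.3315]
eef_rot: [3.131, 0.231, 0.007]
contact_force: [-0.1, 0.0, -1.8]
finger_gap: 0.0145
```

```bash
python3 - <<'E'
from h import *
p,d=ctrl.read_camera("side");cv2.imwrite("pics/s2.png",p[:,:,::-1])
s=ctrl.read_state();print(s['tcp_pos'],s['contact_force'],s['finger_gap'],s['q'])
E
```

```text
[ 0.55374647 -0.2035452   0.33487287] [ 1.02263946 -0.7073938   2.26222468] 0.014849352332083798 [-0.08608177  0.32409883  0.27954142  0.00271032 -1.51602889  1.80408661]
```

View pics/s2.png

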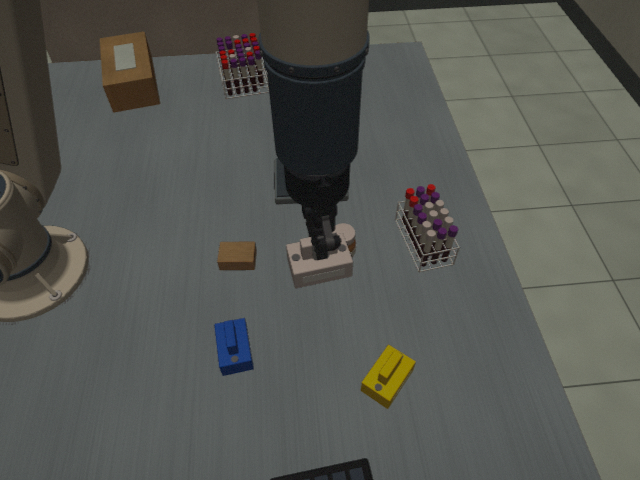

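The cassette is held level in the air at (320,260), and everything else is undisturbed. Tipping about the fin's length, as two gentle calls, then holding for 13 rows.

>>> apply_moves([
  [[0,0,0,1.4,0.2,0,0],[0,0,0,2.8,0.41,0,0],[0,0,0,3.1,0.46,0,0],[0,0,0,3.1,0.46,0,0],[0,0,0,3.1,0.46,0,0],[0,0,0,3.1,0.46,0,0],[0,0,0,3.1,0.46,0,0],[0,0,0,3.1,0.46,0,0]],
])

```text
time: 6.28
tcp_pos: [0.5526, -0.2027, 0.3257]
eef_rot: [-2.728, -0.201, 0.044]
contact_force: [0.1, 0.2, -2.4]
finger_gap: 0.0148
```

>>> apply_moves([
  [[0,0,0,3.1,0.46,0,0],[0,0,0,3.1,0.46,0,0],[0,0,0,3.1,0.46,0,0],[0,0,0,3.1,0.46,0,0],[0,0,0,3.1,0.46,0,0],[0,0,0,3.1,0.46,0,0],[0,0,0,2.8,0.41,0,0],[0,0,0,0.4,0.05,0,0]],
])

```text
time: 6.95
tcp_pos: [0.5526, -0.2038, 0.3243]
eef_rot: [-2.344, -0.169, 0.075]
contact_force: [0.2, -0.7, -2.5]
finger_gap: 0.0147
```

```bash
python3 - <<'E'
from h import *
s=ctrl.read_state();M=R.from_rotvec(s['eef_rot']).as_matrix();print(s['time'],s['tcp_pos'],s['contact_force'],s['finger_gap'],s['q'],"tilt",np.degrees(np.arccos(-M[2,2])))
p,d=ctrl.read_camera("side");cv2.imwrite("pics/s3.png",cv2.resize(p[140:320,210:430,::-1],None,fx=3,fy=3))
W=cloud("side",d);m=(p.min(-1)>85)&(d>0)&(abs(W[...,0]-.55)<.09)&(abs(W[...,1]+.13)<.12)&(W[...,2]>.15)
k,l,st,ce=cv2.connectedComponentsWithStats(m.astype(np.uint8))
# normals of visible faces by local PCA
N=[]
for v,u in np.argwhere(m)[::5]:
    w=np.s_[v-3:v+4,u-3:u+4]; q=W[w][m[w]]
    if len(q)<40: continue
    e,V=np.linalg.eigh(np.cov(q.T)); 
    if e[0]<2e-6: N.append(V[:,0]*np.sign(V[2,0]))
N=np.array(N); t=np.degrees(np.arccos(N[:,2])); print(np.histogram(t,range(0,95,5)))
E
```

```text
6.95 [ 0.55255453 -0.20378814  0.32430219] [ 0.20992249 -0.73980371 -2.45736621] 0.014726098626066803 [-0.44916188  0.5942056   0.72202763 -0.73963671 -2.07963715  1.91802742] tilt 45.41523293091124
(array([ 0,  0,  0,  0,  0,  0,  0,  3, 12, 18,  6,  0,  0,  0,  0,  0,  0,
        0]), array([ 0,  5, 10, 15, 20, 25, 30, 35, 40, 45, 50, 55, 60, 65, 70, 75, 80,
       85, 90]))
```

Tool tilt is 45.4° and the face normals cluster around 45–48°, so the cassette moved with the tool. Holding, then levelling.

>>> apply_moves([
  [[0,0,0,0,0,0,0],[0,0,0,0,0,0,0],[0,0,0,0,0,0,0],[0,0,0,0,0,0,0],[0,0,0,0,0,0,0],[0,0,0,0,0,0,0],[0,0,0,0,0,0,0],[0,0,0,0,0,0,0]],
])

```text
time: 7.67
tcp_pos: [0.5529, -0.2026, 0.327]
eef_rot: [-2.35, -0.173, 0.071]
contact_force: [0.1, 0.7, -2.2]
finger_gap: 0.0145
```

>>> apply_moves([
  [[0,0,0,0,0,0,0],[0,0,0,0,0,0,0],[0,0,0,0,0,0,0],[0,0,0,0,0,0,0],[0,0,0,0,0,0,0],[0,0,0,-1.4,-0.2,0,0],[0,0,0,-2.8,-0.41,0,0],[0,0,0,-3.1,-0.46,0,0]],
])

```text
time: 8.33
tcp_pos: [0.5529, -0.2033, 0.3264]
eef_rot: [-2.481, -0.182, 0.062]
contact_force: [0.7, -0.1, -3.1]
finger_gap: 0.0146
```

>>> apply_moves([
  [[0,0,0,-3.1,-0.46,0,0],[0,0,0,-3.1,-0.46,0,0],[0,0,0,-3.1,-0.46,0,0],[0,0,0,-3.1,-0.46,0,0],[0,0,0,-3.1,-0.46,0,0],[0,0,0,-3.1,-0.46,0,0],[0,0,0,-3.1,-0.46,0,0],[0,0,0,-3.1,-0.46,0,0]],
])

```text
time: 9.0
tcp_pos: [0.5529, -0.2025, 0.3274]
eef_rot: [-2.917, -0.217, 0.021]
contact_force: [0.8, 0.0, -2.5]
finger_gap: 0.0143
```

>>> apply_moves([
  [[0,0,0,-3.1,-0.46,0,0],[0,0,0,-3.1,-0.46,0,0],[0,0,0,-3.1,-0.46,0,0],[0,0,0,-2.8,-0.41,0,0],[0,0,0,-0.4,-0.05,0,0],[0,0,0,0,0,0,0],[0,0,0,0,0,0,0]],
])

```text
time: 9.58
tcp_pos: [0.5528, -0.2024, 0.327]
eef_rot: [-3.132, -0.232, -0.0]
contact_force: [0.1, 0.0, -1.5]
finger_gap: 0.0147
```

```bash
cat > st.py <<'E'
from h import *
s=ctrl.read_state();M=R.from_rotvec(s['eef_rot']).as_matrix()
print(round(s['time'],2),s['tcp_pos'].round(4),s['contact_force'].round(1),s['torque'].round(2),round(s['finger_gap'],4),"yaw",np.degrees(np.arctan2(M[1,0],M[0,0])).round(2),"tool z",M[:,2].round(4))
a=np.radians(-2);C=np.array([.5692,.1893]);D=np.array([[np.cos(a),-np.sin(a)],[np.sin(a),np.cos(a)]])
print("tcp in deck mm",(D.T@(s['tcp_pos'][:2]-C)*1000).round(1),"F deck",(D.T@s['contact_force'][:2]).round(1))
E
python3 st.py
```

```text
9.58 [ 0.5528 -0.2024  0.327 ] [ 0.1  0.  -1.5] [-0.08 -0.02  0.01] 0.0147 yaw 8.46 tool z [-1.0e-04  1.3e-03 -1.0e+00]
tcp in deck mm [  -2.7 -392.1] F deck [0.1 0. ]
```

>>> apply_moves([
  [[0.001,0.012,0,0,0,-0.4,0],[0.0016,0.025,0,0,0,-0.66,0],[0.0016,0.027,0,0,0,-0.66,0],[0.0016,0.027,0,0,0,-0.66,0],[0.0016,0.027,0,0,0,-0.66,0],[0.0016,0.027,0,0,0,-0.66,0],[0.0016,0.027,0,0,0,-0.66,0],[0.0016,0.027,0,0,0,-0.66,0]],
])

```text
time: 10.25
tcp_pos: [0.5652, -0.0029, 0.3269]
eef_rot: [-3.139, -0.091, 0.0]
contact_force: [1.8, -0.4, -2.9]
finger_gap: 0.0143
```

>>> apply_moves([
  [[0.0016,0.027,0,0,0,-0.66,0],[0.0016,0.027,0,0,0,-0.66,0],[0.0016,0.027,0,0,0,-0.66,0],[0.0016,0.027,0,0,0,-0.66,0],[0.0016,0.027,0,0,0,-0.66,0],[0.0016,0.027,0,0,0,-0.66,0],[0.0016,0.025,0,0,0,-0.66,0],[0.0016,0.0124,0,0,0,-0.66,0]],
])

```text
time: 10.92
tcp_pos: [0.5781, 0.1981, 0.3263]
eef_rot: [-3.14, 0.05, 0.002]
contact_force: [0.9, -0.1, -1.7]
finger_gap: 0.0141
```

>>> apply_moves([
  [[0,0,-0.01,0,0,0,0],[0,0,-0.02,0,0,0,0],[0,0,-0.025,0,0,0,0],[0,0,-0.025,0,0,0,0],[0,0,-0.025,0,0,0,0],[0,0,-0.02,0,0,0,0],[0,0,0,0,0,0,0],[0,0,0,0,0,0,0]],
])

```text
time: 11.58
tcp_pos: [0.5778, 0.1946, 0.2011]
eef_rot: [3.14, -0.053, -0.004]
contact_force: [-0.2, -0.4, -1.9]
finger_gap: 0.0147
```

```bash
cat > look.py <<'E'
from st import *
import sys
t=sys.argv[1]
for n in("top","side"):
    p,d=ctrl.read_camera(n);W=cloud(n,d);b=s['tcp_pos']
    q=(W[...,:2]-C)@D*1000; z=W[...,2]
    m=(d>0)&(p.min(-1)>85)&(np.hypot(W[...,0]-b[0],W[...,1]-b[1])<.06)&(p.max(-1)-p.min(-1)<45)
    h=z[m]; 
    zt=b[2]-.112+.036
    mm=m&(abs(z-zt)<.005)
    if mm.sum()>60:
        r=rect(np.c_[q[mm]/1000,z[mm]]); print(n,mm.sum(),"block top z %.4f"%np.median(z[mm]),"deck-frame rect",r,"x 1..99",np.percentile(q[mm][:,0],[1,99]).round(1),"y",np.percentile(q[mm][:,1],[1,99]).round(1))
    c=(slice(180,310),slice(150,300)) if n=="top" else (slice(100,230),slice(240,390))
    cv2.imwrite(f"pics/{n}{t}.png",cv2.resize(p[c][:,:,::-1],None,fx=2.6,fy=4*.65))
a,b2=cv2.imread(f"pics/top{t}.png"),cv2.imread(f"pics/side{t}.png");cv2.imwrite(f"pics/b{t}.png",cv2.hconcat([a,b2]))
E
python3 look.py 1
```

```text
11.58 [0.5778 0.1946 0.2011] [-0.2 -0.4 -1.9] [ 0.05 -0.07 -0.01] 0.0147 yaw -1.92 tool z [-0.0024 -0.0014 -1.    ]
tcp in deck mm [8.4 5.6] F deck [-0.2 -0.4]
top 713 block top z 0.1263 deck-frame rect (array([8.8, 3.9]), array([53.9, 84.3]), 89.02) x 1..99 [-32.8  50.2] y [-22.3  29.3]
side 371 block top z 0.1267 deck-frame rect (array([9.2, 6.2]), array([83.4, 57.4]), 1.02) x 1..99 [-31.9  50.3] y [-20.3  33.1]
```

View pics/b1.png

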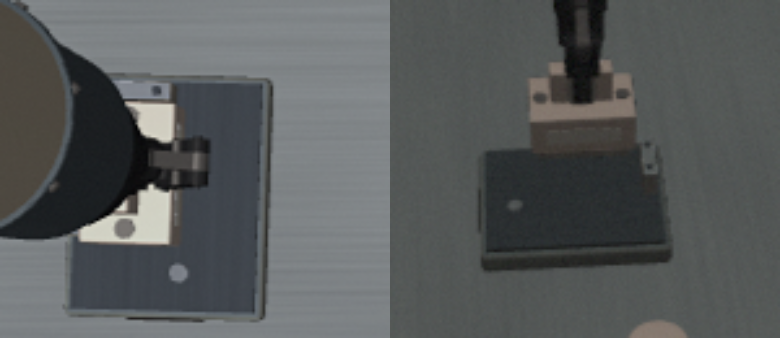

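The crops show the cassette level above the deck, square to it, short of both stops (9 mm in x, about 13 mm in y), with the block top at z 0.1265. So contact is expected at TCP z ≈ 0.135.

>>> apply_moves([
  [[0,0,-0.01,0,0,0,0],[0,0,-0.015,0,0,0,0],[0,0,-0.015,0,0,0,0],[0,0,-0.012,0,0,0,0],[0,0,-0.006,0,0,0,0],[0,0,-0.003,0,0,0,0],[0,0,0,0,0,0,0],[0,0,0,0,0,0,0]],
])

```text
time: 12.35
tcp_pos: [0.5784, 0.1959, 0.1417]
eef_rot: [-3.141, 0.051, -0.002]
contact_force: [1.6, -0.5, -1.7]
finger_gap: 0.0148
```

>>> apply_moves([
  [[0,0,-0.001,0,0,0,0],[0,0,-0.001,0,0,0,0],[0,0,-0.001,0,0,0,0],[0,0,0,0,0,0,0]],
])

```text
time: 12.68
tcp_pos: [0.5778, 0.1957, 0.1379]
eef_rot: [-3.141, 0.051, 0.0]
contact_force: [-0.2, -0.9, -2.9]
finger_gap: 0.0144
```

>>> apply_moves([
  [[0,0,-0.001,0,0,0,0],[0,0,-0.001,0,0,0,0],[0,0,0,0,0,0,0],[0,0,0,0,0,0,0]],
])

```text
time: 13.02
tcp_pos: [0.5779, 0.1957, 0.1359]
eef_rot: [-3.141, 0.051, -0.0]
contact_force: [-0.0, 0.4, -2.3]
finger_gap: 0.0142
```

>>> apply_moves([
  [[0,0,-0.0007,0,0,0,0],[0,0,0,0,0,0,0],[0,0,0,0,0,0,0]],
])

```text
time: 13.27
tcp_pos: [0.578, 0.1957, 0.1358]
eef_rot: [-3.141, 0.051, -0.001]
contact_force: [-2.0, 0.2, 3.9]
finger_gap: 0.0144
```

Contact on the deck, about 6 N over the hanging load. Pressing slightly more, then sliding towards the long stop.

>>> apply_moves([
  [[0,0,-0.0004,0,0,0,0],[0,0.002,0,0,0,0,0],[0.0001,0.002,0,0,0,0,0],[0.0001,0.002,0,0,0,0,0],[0.0001,0.001,0,0,0,0,0],[0,0.001,0,0,0,0,0],[0,0,0,0,0,0,0],[0,0,0,0,0,0,0]],
])

```text
time: 13.93
tcp_pos: [0.5791, 0.2035, 0.1359]
eef_rot: [3.141, -0.05, 0.004]
contact_force: [1.0, -2.1, 5.4]
finger_gap: 0.0145
```

```bash
python3 look.py 2
```

```text
13.93 [0.5791 0.2035 0.1359] [ 1.  -2.1  5.4] [-0.6   0.24  0.07] 0.0145 yaw -1.84 tool z [ 2.4e-03 -1.0e-04 -1.0e+00]
tcp in deck mm [ 9.4 14.6] F deck [ 1.1 -2. ]
top 606 block top z 0.0611 deck-frame rect (array([9. , 2.5]), array([51.1, 94.5]), 75.6) x 1..99 [-31.7  51.1] y [-13.4  36.3]
side 350 block top z 0.0598 deck-frame rect (array([ 9.5, 15.6]), array([84.4, 56.3]), 2.06) x 1..99 [-31.9  50.3] y [-11.2  41.8]
```

>>> apply_moves([
  [[0,0.0007,0,0,0,0,0],[0,0.0007,0,0,0,0,0],[0,0.0006,0,0,0,0,0],[0,0,0,0,0,0,0]],
])

```text
time: 14.37
tcp_pos: [0.5791, 0.2054, 0.1358]
eef_rot: [3.141, -0.05, 0.004]
contact_force: [-0.3, -1.9, 5.3]
finger_gap: 0.0142
```

>>> apply_moves([
  [[0,0.0005,0,0,0,0,0],[0,0.0005,0,0,0,0,0],[0,0,0,0,0,0,0]],
])

```text
time: 14.62
tcp_pos: [0.5791, 0.2064, 0.1359]
eef_rot: [3.141, -0.051, 0.004]
contact_force: [0.5, -3.0, 5.7]
finger_gap: 0.0147
```

>>> apply_moves([
  [[0,0.0004,0,0,0,0,0],[0,0.0004,0,0,0,0,0],[0,0,0,0,0,0,0]],
])

```text
time: 14.87
tcp_pos: [0.5791, 0.2072, 0.1359]
eef_rot: [3.141, -0.051, 0.004]
contact_force: [-0.2, -2.6, 5.6]
finger_gap: 0.0146
```

>>> apply_moves([
  [[0,0.0004,0,0,0,0,0],[0,0.0004,0,0,0,0,0],[0,0,0,0,0,0,0]],
])

```text
time: 15.12
tcp_pos: [0.5791, 0.208, 0.1359]
eef_rot: [3.141, -0.051, 0.004]
contact_force: [-0.3, -3.1, 4.1]
finger_gap: 0.0145
```

>>> apply_moves([
  [[0,0.0004,0,0,0,0,0],[0,0.0004,0,0,0,0,0],[0,0,0,0,0,0,0]],
])

```text
time: 15.37
tcp_pos: [0.5791, 0.2083, 0.1359]
eef_rot: [3.14, -0.051, 0.003]
contact_force: [0.5, -4.3, 5.3]
finger_gap: 0.0142
```

>>> apply_moves([
  [[0,0.0004,0,0,0,0,0],[0,0,0,0,0,0,0],[0,0,0,0,0,0,0]],
])

```text
time: 15.62
tcp_pos: [0.5791, 0.2084, 0.1359]
eef_rot: [3.14, -0.051, 0.003]
contact_force: [0.8, -5.2, 6.0]
finger_gap: 0.0146
```

TCP y has stalled at 0.2083 while the force climbs: the long stop is reached. Now sliding along it towards the short stop.

>>> apply_moves([
  [[0,0.0005,0,0,0,0,0],[0.001,0,0,0,0,0,0],[0.001,0,0,0,0,0,0],[0.001,-0.0001,0,0,0,0,0],[0.001,0,0,0,0,0,0],[0.001,0,0,0,0,0,0],[0.001,-0.0001,0,0,0,0,0],[0,0,0,0,0,0,0]],
])

```text
time: 16.28
tcp_pos: [0.5835, 0.2084, 0.1359]
eef_rot: [3.139, -0.051, -0.002]
contact_force: [-6.8, -5.3, 10.0]
finger_gap: 0.0143
```

>>> apply_moves([
  [[0.0005,0,0,0,0,0,0],[0.0005,0,0,0,0,0,0],[0.0005,0,0,0,0,0,0],[0,0,0,0,0,0,0]],
])

```text
time: 16.62
tcp_pos: [0.5849, 0.2084, 0.1359]
eef_rot: [3.139, -0.051, -0.003]
contact_force: [-7.1, -5.9, 10.2]
finger_gap: 0.0144
```

>>> apply_moves([
  [[0.0004,0,0,0,0,0,0],[0.0004,0,0,0,0,0,0],[0,0,0,0,0,0,0]],
])

```text
time: 16.87
tcp_pos: [0.5857, 0.2083, 0.1359]
eef_rot: [3.138, -0.051, -0.003]
contact_force: [-6.9, -5.6, 10.2]
finger_gap: 0.0143
```

>>> apply_moves([
  [[0.0004,0,0,0,0,0,0],[0.0004,0,0,0,0,0,0],[0,0,0,0,0,0,0]],
])

```text
time: 17.12
tcp_pos: [0.5865, 0.2083, 0.1359]
eef_rot: [3.138, -0.051, -0.003]
contact_force: [-7.0, -4.9, 10.0]
finger_gap: 0.0144
```

>>> apply_moves([
  [[0.0004,0,0,0,0,0,0],[0.0004,0,0,0,0,0,0],[0,0,0,0,0,0,0]],
])

```text
time: 17.37
tcp_pos: [0.5872, 0.2083, 0.1359]
eef_rot: [3.138, -0.051, -0.003]
contact_force: [-6.8, -5.5, 10.7]
finger_gap: 0.0144
```

>>> apply_moves([
  [[0.0004,0,0,0,0,0,0],[0.0004,0,0,0,0,0,0],[0,0,0,0,0,0,0]],
])

```text
time: 17.62
tcp_pos: [0.5879, 0.2083, 0.1359]
eef_rot: [3.138, -0.051, -0.003]
contact_force: [-8.0, -5.5, 10.8]
finger_gap: 0.0145
```

>>> apply_moves([
  [[0.0004,0,0,0,0,0,0],[0.0004,0,0,0,0,0,0],[0,0,0,0,0,0,0]],
])

```text
time: 17.87
tcp_pos: [0.588, 0.2083, 0.1359]
eef_rot: [3.138, -0.051, -0.005]
contact_force: [-11.1, -5.4, 12.9]
finger_gap: 0.0147
```

```bash
python3 look.py 3
```

```text
17.87 [0.588  0.2083 0.1359] [-11.1  -5.4  12.9] [-1.63  3.69 -0.02] 0.0147 yaw -1.88 tool z [-0.0035 -0.0029 -1.    ]
tcp in deck mm [18.1 19.6] F deck [-10.9  -5.8]
top 610 block top z 0.0611 deck-frame rect (array([18.3, 16.1]), array([54.1, 83.7]), 88.32) x 1..99 [-23.3  59.2] y [-8.4 42.9]
side 343 block top z 0.0599 deck-frame rect (array([18.5, 21.6]), array([58.4, 82.8]), 88.23) x 1..99 [-23.3  58.9] y [-6.  47.8]
```

View pics/b3.png

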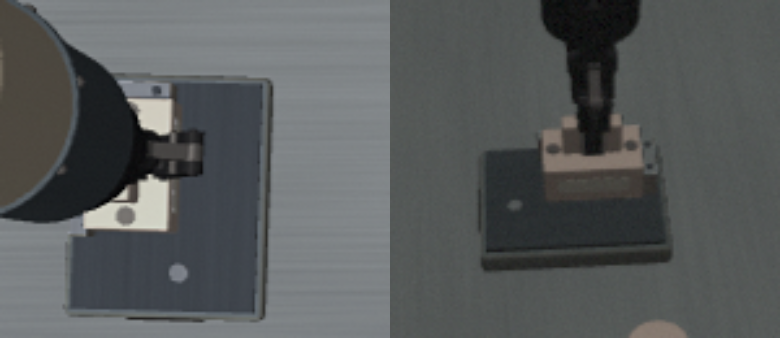

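Both stops are reached: the cassette is seated in the corner at deck (18.3, about 18.5) and flat (top z 0.060). Firming the push on each in small steps.

>>> apply_moves([
  [[0,0.0005,0,0,0,0,0],[0,0.0005,0,0,0,0,0],[0,0.0005,0,0,0,0,0],[0.0004,0,-0.0002,0,0,0,0],[0,0,0,0,0,0,0],[0,0,0,0,0,0,0]],
])

```text
time: 18.47
tcp_pos: [0.5881, 0.2085, 0.136]
eef_rot: [3.136, -0.052, -0.007]
contact_force: [-13.2, -9.4, 16.0]
finger_gap: 0.0145
```

>>> apply_moves([
  [[0,0.0005,0,0,0,0,0],[0,0.0005,0,0,0,0,0],[0.0004,0,0,0,0,0,0],[0,0,0,0,0,0,0],[0,0,0,0,0,0,0]],
])

```text
time: 18.88
tcp_pos: [0.5882, 0.2087, 0.136]
eef_rot: [3.134, -0.052, -0.009]
contact_force: [-13.8, -11.8, 17.8]
finger_gap: 0.0143
```

```bash
python3 st.py
```

```text
18.88 [0.5882 0.2087 0.136 ] [-13.8 -11.8  17.8] [-3.82  4.5  -0.05] 0.0143 yaw -1.89 tool z [-0.0056 -0.0068 -1.    ]
tcp in deck mm [18.3 20.1] F deck [-13.4 -12.3]
```

Forces are about 13 N on each stop. Trimming the 0.4° lean that the push causes, then holding to check it is steady.

>>> apply_moves([
  [[0,0,0,0.2,-0.15,0,0],[0,0,0,0.2,-0.15,0,0],[0,0,0,0,0,0,0],[0,0,0,0,0,0,0],[0,0,0,0,0,0,0],[0,0,0,0,0,0,0],[0,0,0,0,0,0,0],[0,0,0,0,0,0,0]],
])

```text
time: 19.55
tcp_pos: [0.5879, 0.2083, 0.1359]
eef_rot: [3.14, -0.052, -0.002]
contact_force: [-13.5, -12.7, 18.0]
finger_gap: 0.0143
```

>>> apply_moves([
  [[0,0,0,0,0,0,0],[0,0,0,0,0,0,0],[0,0,0,0,0,0,0],[0,0,0,0,0,0,0],[0,0,0,0,0,0,0],[0,0,0,0,0,0,0],[0,0,0,0,0,0,0],[0,0,0,0,0,0,0]],
])

```text
time: 20.22
tcp_pos: [0.5879, 0.2082, 0.1359]
eef_rot: [3.14, -0.052, -0.002]
contact_force: [-14.6, -12.2, 18.9]
finger_gap: 0.0147
```

```bash
python3 look.py 4; python3 - <<'E'
from h import *
for n in("top","side"):
    p,d=ctrl.read_camera(n);W=cloud(n,d);q=W[(d>0)&(p.min(-1)>80)&(np.hypot(W[...,0]-.588,W[...,1]-.207)<.048)&(abs(W[...,2]-.0605)<.0045)]
    A=np.c_[q[:,:2]-q[:,:2].mean(0),np.ones(len(q))];c=np.linalg.lstsq(A,q[:,2],rcond=None)[0];print(n,len(q),"top-face slope deg",np.degrees(c[:2]).round(2))
    f=np.load(f"/tmp/{n}0.npz")['p'].astype(int); x=(abs(f-p).max(-1)>40).astype(np.uint8)
    if n=="top": print("jar/box/rack changed px",x[205:245,315:352].sum(),x[325:378,315:355].sum(),x[90:160,280:375].sum())
E
```

```text
20.22 [0.5879 0.2082 0.1359] [-14.6 -12.2  18.9] [-4.33  4.75 -0.08] 0.0147 yaw -1.9 tool z [-1.3e-03 -8.0e-04 -1.0e+00]
tcp in deck mm [18.  19.6] F deck [-14.2 -12.7]
top 605 block top z 0.0612 deck-frame rect (array([18.1, 17.8]), array([53.9, 83.2]), 89.18) x 1..99 [-23.2  59.1] y [-8.6 42.6]
side 344 block top z 0.0598 deck-frame rect (array([18.3, 19.8]), array([55.5, 82.9]), 88.72) x 1..99 [-23.3  58.9] y [-7.1 46.6]
top 600 top-face slope deg [0.03 0.28]
jar/box/rack changed px 0 0 0
side 345 top-face slope deg [ 0.07 -0.47]
```

Flat, home, steady and pressed on both stops, with the bystanders unmoved. Handing in.

```bash
python3 -c "
from rig import ctrl
print(ctrl.finish_job())"
```

```text
the job is handed in; nothing more can be done
None
```

The job was handed in at about 20 s of robot time, with the arm still gripping the fin and pressing the cassette into the corner; `finish_job` gave no verdict.

- **Pick and tip:** I gripped the white cassette by its fin. The first grip sat about 7 mm higher than I wanted, so I reopened, lowered and regripped before lifting. I then tipped it to 45.4° (tool reading, with the camera face normals around 45–48°). I held it there for about 1.1 s and levelled it in the air.
- **Place and press:** I set it on the deck with light contact, slid it slowly onto the long stop and then along it to the short stop, and built the push up in small steps.
- **Last checks:** The cassette centre was at deck (18.2, 17.8–19.8) mm against (18, 18), about square to the stops. Its top was at z ≈ 0.060–0.061 m with a slope under 0.5°. Wrist force was steady at about 14 N towards the short stop, 13 N towards the long stop and 19 N down. In the top view, the jar, slide box and rack had not changed.
- **Disagreements:** The two cameras differ by about 2 mm in y, which is within their calibration. The push at the short stop includes roughly 7 N of sliding friction, more than the 3–4 N I expected. The net force on that stop is therefore nearer 7 N than 14 N.

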